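# Press a mosaic tile against its backing board and hold it

## Task

Take the green tile by its top edge, slide it straight up out of the slotted drying rack and stand it upright, fully down, in the slot of the bonding press. Let go of it, then push the red handle of the sprung presser towards the tile, past the ratchet click and on to nearly the end of its travel, so that the rubber shoe squeezes the tile flat against the backing board, and finish while still holding it pressed: it springs back if you let go. Keep the green tile upright all the way and leave everything else where it is.

Things in the scene. Friction and masses are not known exactly. Their poses are not given: they have to be found in the camera images.
- tile_green: The green tile, a loose rigid plate 8 mm thick (own x), 80 mm wide (own y), 110 mm tall (own z up), 0.11 to 0.22 kg. Origin: centre of its bottom edge. It starts upright in one of the rack's three slots (which one varies), standing on the rack's floor, its upper 65 mm above the slot walls.
- rack: Slotted wooden rack, fixed, 112 mm (own x) by 190 mm (own y); position and yaw vary. Origin: centre of its underside on the table. Three slots along own x at own y -60, 0, +60 mm, each 11 mm wide; slot floors 10 mm above the table, slot walls 6 mm thick, tops 55 mm above the table; end rails 32 mm high across both ends.
- press: Bonding press, fixed, 172 mm (own x) by 116 mm; position and yaw vary. Origin: on the table under the middle of the tile slot. Own +x: the way the presser is pushed, away from the robot within 20 degrees. On the slot's +x side a white backing board on a blue fence, top 65 mm above the table, x +6.5 to +22.5 mm. From x -64 to -32 mm two grey cheeks 48 mm high with a brass pawl (top 57 mm).
- slot (a point): Centre of the slot's floor, 10 mm above the table; axes as press. Slot: 13 mm wide in own x (takes the tile's thickness), 96 mm long in own y. On its -x side, at its two ends, blue front guides, tops 48 mm above the table, lead-ins to 58 mm; the shoe passes between them. A tile pressed flat on the board has its origin 2.5 mm to own +x of here.
- travel (a joint): Presser travel (m) along own +x of press: 0 at rest, hard stop 0.036. Return spring 4.5 N at 0, growing 150 N/m. A pawl rides a ridge from 0.013 to 0.018, adding up to 5 N (then eases); past 0.018 is the click. It does not lock. At 0.024 the shoe meets a tile flat on the board; its spring then adds 1.2 N and 600 N/m. Pressed: above 0.026; hold near 0.031 (about 15 N).
- presser: The sliding presser. At its end towards own -x, a red upright handle plate 12 mm thick (own x), 46 mm wide (own y), from 42 to 92 mm above the table. Axes as press; its origin moves with the presser and lies at the press's origin when the joint is 0, so the plate itself is 110 mm to own -x of its origin.
- handle_face (a point): Centre of the handle's face to push on (the face towards own -x), 67 mm above the table; push it along own +x.
- shoe: Black rubber shoe of the presser, 42 mm wide, 17 to 47 mm above the table, its face at own x = -25.5 mm of the press when the joint is 0. Its origin lies at the press's origin then and it moves with the presser, on its own spring of 14 mm travel.
- tile_blue: Blue tile of the same size in another slot of the rack: leave it. Origin: centre of its bottom edge.
- tile_yellow: Yellow tile of the same size in another slot of the rack: leave it. Origin: centre of its bottom edge.
- jar: Amber jar with white lid, 64 mm across, 85 mm tall, beyond the rack and the press: leave it. Origin: centre of its underside.
- cup: Blue ceramic cup, 72 mm across, 85 mm tall, to the right: leave it. Origin: centre of its underside.
- brush: Brush lying beyond the rack: leave it. Origin under its middle.
- glaze: White bottle with blue cap, 56 mm across, 120 mm tall, to the left: leave it. Origin: centre of its underside.
Things that resemble listed ones, but are neither listed nor needed, are in the scene too. What is meant by the tile_green is not grey or pink, and is the larger of those in its own colour.

How it is judged:
On the way, in this order (a step that is already met when the one before it is completed fails the run):
1. the green tile has been slid up clear of the rack's slot, held by the gripper (z of tile_green in the frame of rack above 0.056 m and contact force between the fingers and tile_green above 0.5 N), for 0.1 s.
2. the green tile stands in the press's slot, let go, with the presser still back before its click (x of tile_green in the frame of slot between -0.006 and 0.006 m and y of tile_green in the frame of slot between -0.012 and 0.012 m and z of tile_green in the frame of slot below 0.004 m and contact force between the fingers and tile_green below 0.2 N and value of joint travel below 0.015 m and angle between tile_green's own z axis and vertical below 0.2 rad), for 0.2 s.
3. the presser has been pushed past its click and presses the tile (value of joint travel above 0.026 m and contact force between shoe and tile_green above 1 N), for 0.2 s.
At the end, for the whole second after the job is handed in: Fingers push the red handle with over 3 N and hold the presser still beyond 26 mm; shoe presses the green tile with over 1 N; tile untouched by the fingers, down in the slot (4 mm of its floor, 12 mm of its middle), upright and flat to the board within 4 degrees (all of step 3 and x of tile_green in the frame of slot between -0.006 and 0.006 m and y of tile_green in the frame of slot between -0.012 and 0.012 m and z of tile_green in the frame of slot below 0.004 m and contact force between the fingers and tile_green below 0.2 N and velocity of joint travel between -0.01 and 0.01 m/s and contact force between the fingers and presser above 3 N and angle between the x axis of tile_green and the x axis of press, either way round below 0.07 rad and angle between tile_green's own z axis and vertical below 0.07 rad and linear speed of tile_green below 0.02 m/s); the arm keeps its last pose, push and grip.
It fails at once if another object is moved more than 30 mm (distance of any of tile_blue, tile_yellow, jar, cup, brush, glaze from where it was at the start of the episode above 0.03 m).
It fails at once if the green tile is tipped more than 35 degrees (angle between tile_green's own z axis and vertical above 0.61 rad).
It also fails if it takes over 51 s, if anything falls off the work surface, if the arm or the gripper's body presses on something with over 40 N, if the wrist force passes 120 N, or if a joint passes its speed limit or range.

## Robot

A 7-joint arm with a two-finger parallel gripper is mounted at the origin on the work surface. World frame = base frame: x ahead of the robot, y to its left, z up, the work surface at z = 0. Lengths are in m, angles in rad, forces in N, time in s.
With the tool pointing down it reaches from about 0.425 to 1.025 m from the base axis. Payload 3.6 kg.
Tool frame: the origin (TCP) lies between the finger pads; the fingertips stand 14 mm ahead of it and the grasp point (between the pads) lies 5 mm behind it; z points along the fingers, y is the line along which they close (so a half turn about z gives the same grasp; the last joint's range is limited). The gripper opens to 85 mm and grips with 20 to 120 N. Pads are 22 mm wide; open, the fingers measure 114 mm over their backs; the gripper's body (76 mm by 85 mm) begins 54 mm behind the grasp point. The pads swing forward as they close: fully open they stand 13 mm farther back than shut.
Start: joints at [-1.409, 0.591, 0.048, 1.609, -0.033, 0.943, -0.034], TCP at [0.183, 0.702, 0.245] pointing down, gripper open.
Joint ranges: [-2.69, 2.69], [-0.47, 2.24], [-1.27, 1.36], [0.19, 2.51], [-1.53, 4.68], [0.08, 2.07], [-3.09, 3.09]. Speed limits (rad/s): [2.57, 2.57, 3.14, 3.14, 3.14, 3.14, 3.14].

## Interface

Orientations are given as a unit quaternion [w, x, y, z].
In Python, from rig import robot, viewer gives the robot as it stands. The module is installed in compiled form; this text tells all that it offers.
- The arm moves only by the tool jog_arm, never from a script. Its argument "targets" is a list of rows, each a list of 6 numbers: the shift along the tool's x, y, z in mm, then the turn, a rotation vector about the tool's x, y, z in rad. In form: [[dx, dy, dz, wx, wy, wz], ...]. A call has 1 to 20 rows; each row shifts and turns the commanded pose from where the row before left it, along the tool's axes as they then stand; what a row does not reach is not made up. A row lasts 1/12 s, in which the tool goes at most 41.7 mm and 7.16 degrees, less where a joint would pass 70% of its speed; a pose out of reach is approached as far as the arm can. A call with a gripper value outside its range is refused whole. "jaw" is the finger opening in mm, from 0 to 85.4, set as the call begins (left out, the last holds). The fingers move at their own pace and stop on an object; the grip force is fixed at half the most. Time passes only in rows, so rows that do not move let the fingers close. It gives the time, the measured TCP pose, the force, the opening and the grip force at its end, in the units of the state.
- robot.state(): the state, without advancing time (a new reading comes with each control period).
- viewer.capture(name): name is "side" or "top" or "wrist"; returns a dict with "img" (480x640x3 uint8, red, green, blue), "fx", "fy", "cx", "cy" (pixels), "R" (3x3) and "t" (3): a world point X has camera coordinates R X + t; the wrist camera has in their place "mount" (4x4, takes a point from camera to tool coordinates, whose origin is the TCP and whose axes are the flange's). Camera axes: x right, y down, z forward; pixel columns grow to the right and rows downward; lengths in m; the calibration is good to about 2 mm. A picture is of the moment at which its call begins: read the wrist's pose just before it. There is no depth.
- robot.sign_off(): hands the job in; it is judged then, once.
Trained networks look in a picture, given as the dict that the camera call returned (one of the last four; its "shot" number tells which), for a name from the list of things; names that differ only in an ending like _2 or _b are one class to them, and where a whole thing is asked for, a point or a joint stands for the part that bears it (a point fixed in the world has none). Each returns a list of dicts, best first, with "confidence" (0 to 1); they miss things now and then, are a little off and sometimes report something else, mostly with a low value. They report only what shows in the picture. A call takes as long as a camera call. They do not tell look-alikes from the thing itself.
- viewer.spot_in(target, picture): "box" ([left, top, right, bottom] in pixels, round what is visible of it).
The state is a dict: "time_s": time; "q": joint angles; "qvel": joint speeds; "tau": joint torques, N m; "position": TCP position; "eef_rot": TCP orientation; "contact_force": force on the tool from outside, world axes, zero at the start; "moment": the same for the moment, N m; "grip_width": opening from 0.0 (shut) to 1.0 (fully open); "gripper_force": force on a finger pad.
Only numpy, scipy, OpenCV 4.12 (cv2) and the standard library are available. Lean on these libraries where they do the work, as an engineer would, in place of code of your own. Each camera call takes 0.05 s, during which the arm holds its last target. There are 200 camera calls.

## Working session

There is one attempt and no reset: what is moved stays moved. The work goes in short steps, Python scripts to look and compute and a tool call to move; the robot and the scene stay as the last step left them, time stands still between calls to the robot, and variables do not carry over. Pictures are saved under pics/ and viewed, at most 11 in all, crops included, and the job is handed in when it is done.

Besides the shell and the picture viewer there is one more tool, called after "Request:" as a command line: name --pt "numbers of a row" for each row, then --argument value for the rest. jog_arm: Moves the arm, as the interface text tells. Its arguments: {"type":"object","properties":{"targets":{"type":"array"},"jaw":{"type":"number"}},"required":["targets"]}

```bash
mkdir -p pics; python3 - <<'E'
from rig import robot, viewer
import cv2, pickle, numpy as np
s=robot.state(); print({k:np.round(v,3).tolist() for k,v in s.items()})
for n in("top","side"):
    p=viewer.capture(n); cv2.imwrite(f"pics/{n}0.png",p["img"][:,:,::-1]); pickle.dump(p,open(f"{n}0.pkl","wb"))
    print(n,p["fx"],p["fy"],p["cx"],p["cy"],np.round(p["R"],4).tolist(),np.round(p["t"],4).tolist())
    for o in("tile_green","rack","press","handle_face","shoe","jar","glaze","cup"):
        print(o,[(np.round(d["box"]).tolist(),round(d["confidence"],2)) for d in viewer.spot_in(o,p)][:3])
E
```

```text
{'time_s': 0.0, 'q': [-1.409, 0.592, 0.048, 1.61, -0.033, 0.943, -0.034], 'qvel': [0.001, -0.001, -0.002, 0.0, -0.002, -0.001, 0.0], 'tau': [-0.0, -54.869, 1.547, -19.813, 0.009, 0.009, 0.0], 'position': [0.183, 0.701, 0.244], 'eef_rot': [-0.0, 0.127, 0.992, -0.001], 'contact_force': [-0.857, 0.635, -0.582], 'moment': [-0.04, -0.006, 0.019], 'gripper_force': 0.0, 'grip_width': 1.002}
top 440.5237452101739 440.5237452101739 314.87645523925033 238.69467975928836 [[-0.0776, -0.997, -0.0046], [-0.9648, 0.0763, -0.2516], [0.2512, -0.0151, -0.9678]] [0.036, 0.5884, 0.9812]
tile_green [([247.0, 273.0, 265.0, 308.0], 0.73), ([290.0, 153.0, 320.0, 188.0], 0.58), ([264.0, 334.0, 288.0, 368.0], 0.56)]
rack [([192.0, 252.0, 277.0, 317.0], 0.86)]
press [([338.0, 212.0, 388.0, 279.0], 0.74)]
handle_face [([358.0, 231.0, 376.0, 271.0], 0.55)]
shoe [([357.0, 228.0, 375.0, 236.0], 0.5), ([339.0, 212.0, 386.0, 280.0], 0.41)]
jar [([292.0, 153.0, 317.0, 187.0], 0.78)]
glaze [([100.0, 272.0, 138.0, 300.0], 0.94), ([192.0, 258.0, 280.0, 321.0], 0.62), ([494.0, 242.0, 536.0, 277.0], 0.51)]
cup [([494.0, 242.0, 534.0, 274.0], 0.84)]
side 470.78904942823584 470.78904942823584 315.1263361703419 237.3246518196563 [[0.9811, -0.1925, 0.0192], [-0.1097, -0.6352, -0.7645], [0.1594, 0.748, -0.6443]] [-0.5548, 0.1097, 1.0662]
tile_green [([255.0, 189.0, 293.0, 212.0], 0.95), ([201.0, 200.0, 234.0, 247.0], 0.7), ([266.0, 231.0, 280.0, 260.0], 0.63)]
rack [([384.0, 216.0, 416.0, 259.0], 0.49)]
press [([294.0, 256.0, 377.0, 319.0], 0.87)]
handle_face [([302.0, 263.0, 351.0, 295.0], 0.56)]
shoe []
jar [([386.0, 220.0, 416.0, 260.0], 0.65)]
glaze [([264.0, 129.0, 283.0, 165.0], 0.89)]
cup [([314.0, 411.0, 363.0, 474.0], 0.67)]
```

```bash
python3 - <<'E'
import cv2,numpy as np
a=cv2.imread("pics/top0.png")[140:380,160:420]; b=cv2.imread("pics/side0.png")[150:350,190:430]
cv2.imwrite("pics/a.png",np.vstack([cv2.resize(a,None,fx=2.5,fy=2.5,interpolation=cv2.INTER_CUBIC)])); cv2.imwrite("pics/b.png",cv2.resize(b,None,fx=3,fy=3,interpolation=cv2.INTER_CUBIC))
E
```

```text
(no output)
```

View pics/a.png

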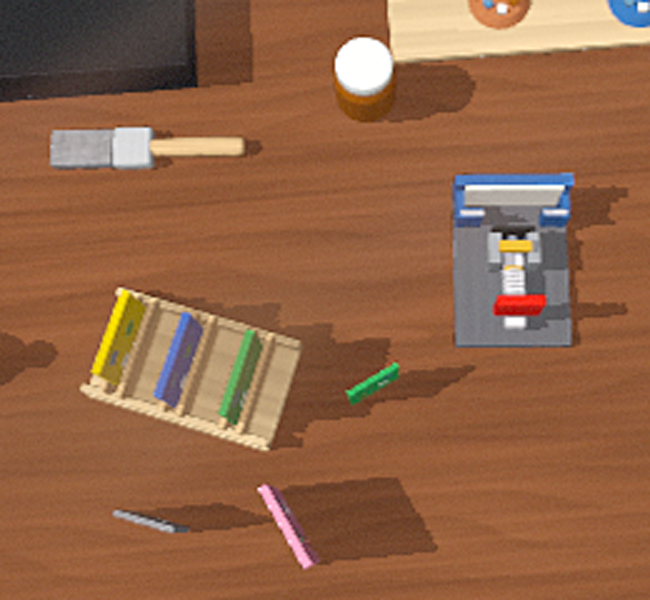

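View pics/b.png

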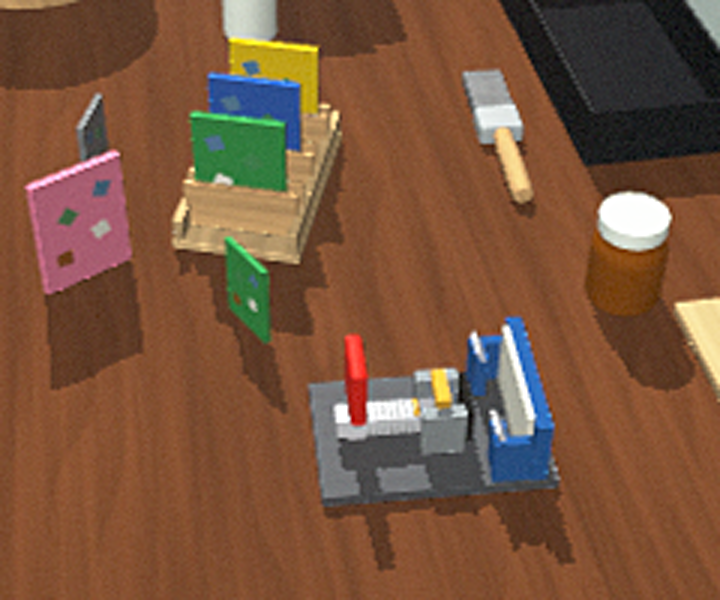

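The top crop (×2.5, offset 160,140) shows the larger green tile in the rack's right-hand slot at crop (240,375), and the small green decoy loose at (373,383). The press is at (513,260), with its handle at (520,305) and its fence at the far side, top edge (455..573,178). The side view agrees.

```bash
cat > h.py <<'E'
import numpy as np, cv2, pickle
def ray(p,uv,z):
    R=np.array(p["R"]);t=np.array(p["t"]);C=-R.T@t
    d=R.T@np.array([(uv[0]-p["cx"])/p["fx"],(uv[1]-p["cy"])/p["fy"],1.]); return C+d*(z-C[2])/d[2]
def proj(p,X):
    c=np.asarray(X)@np.array(p["R"]).T+np.array(p["t"]); return np.c_[p["fx"]*c[:,0]/c[:,2]+p["cx"],p["fy"]*c[:,1]/c[:,2]+p["cy"]]
def wristpose(p,s):
    "make R,t for the wrist picture from the state read just before"
    from scipy.spatial.transform import Rotation as Ro
    w,x,y,z=s["eef_rot"]; T=np.eye(4);T[:3,:3]=Ro.from_quat([x,y,z,w]).as_matrix();T[:3,3]=s["position"]
    M=np.linalg.inv(T@np.array(p["mount"])); p["R"]=M[:3,:3];p["t"]=M[:3,3]; return p
E
python3 - <<'E'
from h import *
T=pickle.load(open("top0.pkl","rb"));S=pickle.load(open("side0.pkl","rb"))
print("cams",-np.array(T["R"]).T@T["t"],-np.array(S["R"]).T@S["t"])
f=lambda p,o,sc,u,v,z:np.round(ray(p,(o[0]+u/sc,o[1]+v/sc),z)[:2],4)
t=lambda u,v,z:f(T,(160,140),2.5,u,v,z); s=lambda u,v,z:f(S,(190,150),3,u,v,z)
print("tile top corners side",s(193,113,.12),s(287,122,.12),"top",t(253,330,.12),t(228,412,.12))
print("rack base corners top",t(120,290,.032),t(300,342,.032),t(268,449,.032),t(82,390,.032))
print("fence top",t(455,176,.065),t(573,175,.065),"side",s(515,320,.065),s(550,425,.065))
print("base near",t(454,346,.0),t(572,346,.0))
print("handle top",t(495,297,.092),t(545,297,.092),"side top",s(347,338,.092),s(362,340,.092))
for n,p in(("top",T),("side",S)):
    h=cv2.cvtColor(p["img"],cv2.COLOR_RGB2HSV)
    m=((h[...,0]<6)|(h[...,0]>174))&(h[...,1]>200)&(h[...,2]>120); ys,xs=np.nonzero(m); print(n,"red",xs.min(),xs.max(),ys.min(),ys.max(),m.sum())
E
```

```text
cams [0.32402841 0.00586495 1.09785521] [ 0.38641259 -0.83459015  0.78145005]
tile top corners side [0.4381 0.1467] [0.5128 0.1209] top [0.5101 0.117 ] [0.4385 0.1425]
rack base corners top [0.5774 0.2566] [0.5114 0.0817] [0.4107 0.1182] [0.481 0.295]
fence top [ 0.6586 -0.0825] [ 0.6504 -0.1984] side [ 0.6542 -0.0873] [ 0.6494 -0.196 ]
base near [ 0.5008 -0.0703] [ 0.4915 -0.1885]
handle top [ 0.5289 -0.1063] [ 0.5252 -0.1527] side top [ 0.5209 -0.1131] [ 0.531 -0.117]
top red 358 394 110 265 395
side red 305 508 262 311 478
```

Request:
jog_arm --jaw 40 --pt "-23 -25 0 0 0 0" --pt "-23 -25 0 0 0 0" --pt "-23 -25 0 0 0 0" --pt "-23 -25 0 0 0 0" --pt "-23 -25 0 0 0 0" --pt "-23 -25 0 0 0 0" --pt "-23 -25 0 0 0 0" --pt "-23 -25 0 0 0 0" --pt "-23 -25 0 0 0 0" --pt "-23 -25 0 0 0 0" --pt "-23 -25 0 0 0 0" --pt "-23 -25 0 0 0 0" --pt "-23 -25 0 0 0 0" --pt "-23 -25 0 0 0 0" --pt "-23 -25 0 0 0 0" --pt "-23 -25 0 0 0 0" --pt "-23 -25 0 0 0 0" --pt "-17 -25 0 0 0 0" --pt "-10 -20 0 0 0 0" --pt "-5 -8 0 0 0 0.085"

```text
time_s: 2.57
position: [0.4725, 0.128, 0.2456]
eef_rot: [0.0, 0.173, 0.985, -0.001]
contact_force: [-0.1, 0.4, 0.3]
grip_width: 0.467
gripper_force: 0.0
```

Request:
jog_arm --pt "0 0 0 0 0 0" --pt "0 0 0 0 0 0"

```text
time_s: 2.73
position: [0.4718, 0.1323, 0.2455]
eef_rot: [0.0, 0.169, 0.986, 0.0]
contact_force: [-0.7, 1.3, -0.6]
grip_width: 0.474
gripper_force: 0.0
```

```bash
python3 - <<'E'
from rig import robot, viewer
from h import *
s=robot.state(); p=viewer.capture("wrist"); p=wristpose(p,s); pickle.dump(p,open("w1.pkl","wb"))
print(s["position"],s["eef_rot"],s["grip_width"],np.round(s["q"],2)); cv2.imwrite("pics/w1.png",p["img"][:,:,::-1])
print([(np.round(d["box"]),d["confidence"]) for d in viewer.spot_in("tile_green",p)])
nx,ny=np.cos(-.342),np.sin(-.342); d=np.array([nx,ny]); n=np.array([-ny,nx]); c=np.array([.475,.132])
P=[[*(c+a*.04*d+b*.004*n),.12] for a in(-1,1) for b in(-1,1)]; print(np.round(proj(p,P)))
E
```

```text
[0.47180796 0.13233691 0.2454938 ] [1.74708926e-04 1.68823592e-01 9.85646246e-01 2.06753196e-04] 0.4738537235285378 [-0.5   0.3   0.17  2.13 -0.08  0.71  0.95]
[(array([326., 164., 336., 278.]), 0.98), (array([181., 212., 243., 268.]), 0.86), (array([167.,  13., 281., 112.]), 0.57)]
[[321. 182.]
 [332. 182.]
 [321. 285.]
 [332. 285.]]
```

View pics/w1.png

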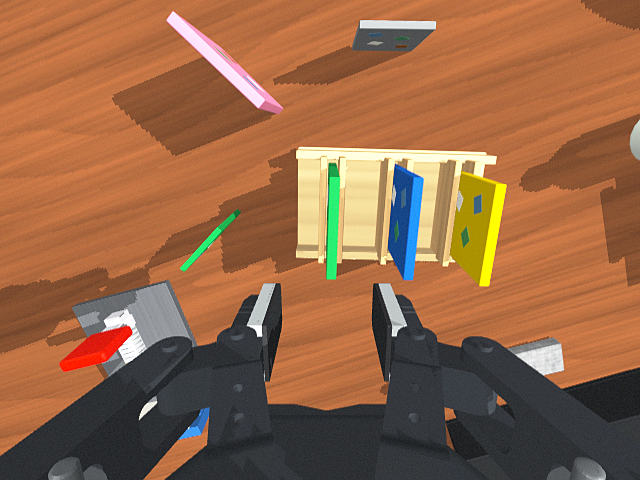

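The wrist view shows the green tile at columns 327–338, rows 163–279, between its slot walls and centred under the fingers. Predicted corners are (321–332, 182–285), so it lies a few mm off. I'll measure it now.

```bash
python3 - <<'E'
from h import *
p=pickle.load(open("w1.pkl","rb")); h=cv2.cvtColor(p["img"],cv2.COLOR_RGB2HSV)
m=(h[...,0]>45)&(h[...,0]<80)&(h[...,1]>140); m[:,:300]=0;m[:,360:]=0
for r in range(160,284,8):
    x=np.nonzero(m[r])[0]
    if len(x): print(r,x.min(),x.max(),p["img"][r,x.min()+1],p["img"][r,x.max()-1],p["img"][r,(x.min()+x.max())//2])
ys,_=np.nonzero(m);print(ys.min(),ys.max())
for r in(180,279.5):
    rr=int(r)-1;x=np.nonzero(m[rr])[0];print(np.round(ray(p,(x.min(),r),.12),4),np.round(ray(p,(x.max()+1,r),.12),4))
print(-p["R"].T@p["t"])
print(p["img"][155:195,332].tolist())
E
```

```text
168 329 336 [ 20 160  73] [ 30 165  75] [ 30 160  72]
176 329 338 [ 23 162  71] [ 25 148  66] [ 36 164  76]
184 328 339 [ 24 186  80] [ 35 243 120] [ 38 240 115]
192 329 338 [ 52 249 119] [ 43 243 120] [ 51 242 121]
200 328 338 [ 35 237 100] [ 41 244 119] [ 47 241 119]
208 328 338 [ 37 250 119] [ 27 244 118] [ 35 240 116]
216 327 337 [ 26 187  85] [ 47 244 117] [ 38 239 118]
224 327 337 [ 25 215  90] [ 33 242 113] [ 45 241 116]
232 327 337 [ 25 237 103] [ 37 245 120] [ 41 240 117]
240 327 337 [ 45 248 116] [ 21 244 115] [ 46 240 115]
248 327 336 [ 47 251 119] [ 26 242 111] [ 48 239 117]
256 327 336 [ 36 248 116] [ 31 244 115] [ 41 240 118]
264 327 336 [ 38 246 118] [ 26 247 120] [ 30 239 105]
272 326 336 [ 32 249 122] [ 29 255 122] [ 47 241 117]
163 278
[0.4361 0.1467 0.12  ] [0.439  0.1548 0.12  ]
[0.5085 0.1197 0.12  ] [0.5111 0.1271 0.12  ]
[0.4019624  0.15728587 0.37387565]
[[255, 254, 224], [255, 254, 219], [255, 255, 224], [255, 255, 233], [240, 214, 141], [246, 223, 155], [255, 237, 175], [219, 206, 137], [79, 139, 71], [14, 129, 58], [35, 129, 63], [29, 149, 67], [37, 163, 77], [30, 160, 72], [33, 162, 76], [31, 158, 71], [28, 162, 77], [28, 160, 74], [32, 160, 73], [38, 161, 74], [24, 156, 66], [32, 166, 79], [37, 243, 111], [54, 245, 120], [44, 239, 113], [36, 239, 111], [40, 240, 114], [45, 240, 115], [43, 239, 115], [47, 240, 118], [38, 241, 118], [53, 242, 116], [37, 240, 117], [42, 240, 116], [41, 240, 114], [50, 240, 117], [45, 242, 118], [51, 241, 120], [44, 239, 118], [49, 241, 117]]
```

Request:
jog_arm --pt "-0.5 3 20 0 0 0.015" --pt "0 0 25 0 0 0" --pt "0 0 25 0 0 0" --pt "0 0 25 0 0 0" --pt "0 0 20 0 0 0" --pt "0 0 15 0 0 0" --pt "0 0 10 0 0 0" --pt "0 0 5 0 0 0" --pt "0 0 0 0 0 0" --pt "0 0 0 0 0 0"

```text
time_s: 3.67
position: [0.4734, 0.1357, 0.1007]
eef_rot: [0.0, 0.176, 0.984, 0.0]
contact_force: [-0.9, -1.0, -0.1]
grip_width: 0.467
gripper_force: 0.0
```

```bash
python3 - <<'E'
from rig import robot, viewer
import cv2
p=viewer.capture("wrist"); cv2.imwrite("pics/w2.png",p["img"][:,:,::-1]); s=robot.state(); print(s["position"],s["contact_force"],s["grip_width"])
E
```

```text
[0.47364183 0.13560463 0.10100029] [0.09950859 0.38558823 0.18776392] 0.4652904506995371
```

View pics/w2.png

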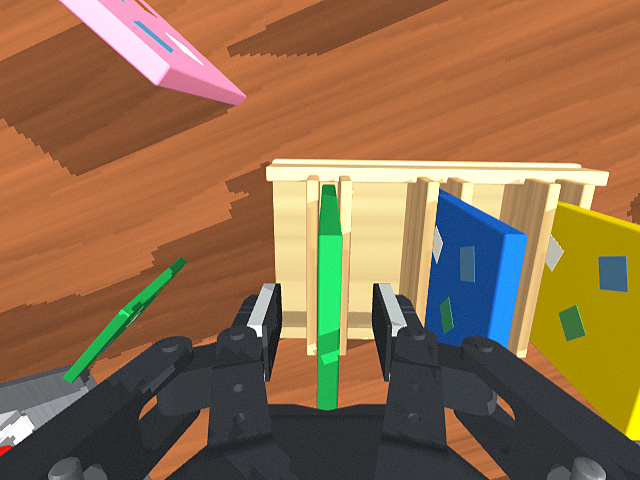

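The fingers (inner pads at columns 278 and 375) straddle the green tile (317–341), and the blue tile is clear. Closing and lifting.

Request:
jog_arm --jaw 0 --pt "0 0 0 0 0 0" --pt "0 0 0 0 0 0" --pt "0 0 0 0 0 0" --pt "0 0 0 0 0 0" --pt "0 0 0 0 0 0" --pt "0 0 0 0 0 0" --pt "0 0 0 0 0 0"

```text
time_s: 4.3
position: [0.4738, 0.1354, 0.1011]
eef_rot: [0.001, 0.176, 0.984, 0.001]
contact_force: [-0.1, 0.4, 6.6]
grip_width: 0.086
gripper_force: 59.3
```

Request:
jog_arm --pt "0 0 -5 0 0 0" --pt "0 0 -10 0 0 0" --pt "0 0 -10 0 0 0" --pt "0 0 -10 0 0 0" --pt "0 0 -15 0 0 0" --pt "0 0 -20 0 0 0" --pt "0 0 -25 0 0 0" --pt "0 0 -20 0 0 0" --pt "0 0 -10 0 0 0" --pt "0 0 0 0 0 0"

```text
time_s: 5.13
position: [0.4743, 0.1352, 0.228]
eef_rot: [0.002, 0.177, 0.984, 0.001]
contact_force: [-0.1, -0.3, -2.9]
grip_width: 0.084
gripper_force: 58.8
```

```bash
python3 - <<'E'
from rig import robot, viewer
from h import *
s=robot.state(); print(s["position"],s["eef_rot"],s["gripper_force"],s["grip_width"],s["contact_force"])
for n in("wrist","side"):
    p=viewer.capture(n)
    if n=="wrist": p=wristpose(p,s)
    pickle.dump(p,open(n+"3.pkl","wb"))
    cv2.imwrite(f"pics/{n}3.png",p["img"][:,:,::-1])
W,S=[cv2.imread(f"pics/{n}3.png") for n in("wrist","side")]
cv2.imwrite("pics/c3.png",np.hstack([W[:, :420],cv2.resize(S[140:380,190:380],(380,480))]))
E
```

```text
[0.47432586 0.13522545 0.22798669] [0.00223326 0.17657356 0.98428397 0.00136429] 58.77864181995392 0.08368945980196003 [-0.05279862 -0.29745016 -2.93005701]
```

View pics/c3.png

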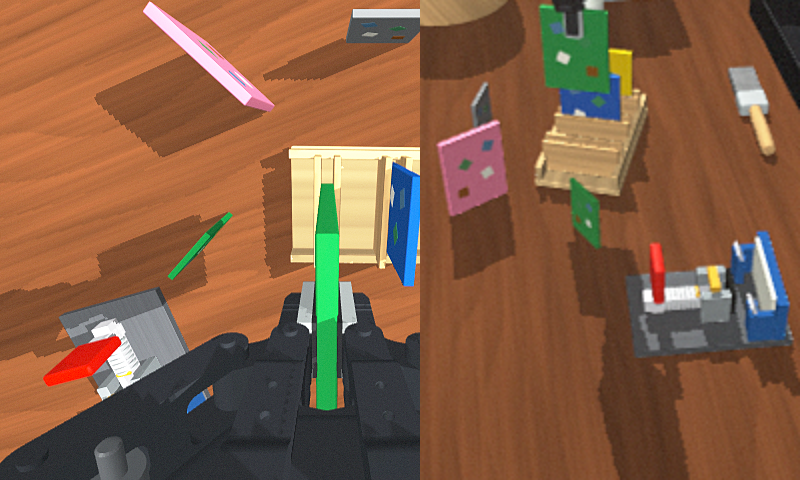

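Green tile is held at its top edge, upright and clear of the rack. Moving beside the press, turning to its yaw.

Request:
jog_arm --pt "-15 -7 -5 0 0 0" --pt "-27 -13 -5 0 0 0" --pt "-32 -16 0 0 0 0" --pt "-32 -16 0 0 0 0" --pt "-32 -16 0 0 0 0" --pt "-32 -16 0 0 0 0" --pt "-30 -15 0 0 0 0" --pt "-17 -8 0 0 0 0" --pt "0 0 0 0 0 0.1" --pt "0 0 0 0 0 0.11" --pt "0 0 0 0 0 0.11" --pt "0 0 0 0 0 0.11" --pt "0 0 0 0 0 0.11" --pt "0 0 0 0 0 0.11" --pt "0 0 0 0 0 0.11" --pt "0 0 0 0 0 0.11" --pt "0 0 0 0 0 0.11" --pt "0 0 0 0 0 0.11" --pt "0 0 0 0 0 0.11" --pt "0 0 0 0 0 0.09"

```text
time_s: 6.9
position: [0.638, -0.0404, 0.2329]
eef_rot: [-0.001, 0.734, 0.679, -0.002]
contact_force: [-0.1, -0.1, -1.1]
grip_width: 0.081
gripper_force: 58.6
```

Request:
jog_arm --pt "0 0 0 0 0 0" --pt "0 0 0 0 0 0" --pt "0 0 0 0 0 0"

```text
time_s: 7.15
position: [0.6387, -0.0405, 0.2341]
eef_rot: [-0.001, 0.732, 0.681, -0.001]
contact_force: [0.5, -0.0, -1.7]
grip_width: 0.082
gripper_force: 58.6
```

```bash
python3 - <<'E'
from rig import robot, viewer
from h import *
s=robot.state(); print(s["position"],s["eef_rot"],s["gripper_force"],np.round(s["q"],2))
p=wristpose(viewer.capture("wrist"),s); pickle.dump(p,open("w4.pkl","wb")); cv2.imwrite("pics/w4.png",p["img"][:,:,::-1])
c=np.array([.632,-.139]);a=np.radians(-4.3);X=np.array([np.cos(a),np.sin(a)]);Y=np.array([-X[1],X[0]])
for n,x,y,z in(("fence far",.0225,.058,.065),("fence far",.0225,-.058,.065),("hand",-.116,.023,.092),("hand",-.116,-.023,.092),("hand",-.104,.023,.092)):
    print(n,np.round(proj(p,[[*(c+x*X+y*Y),z]])))
E
```

```text
[ 0.638723   -0.04050337  0.2341    ] [-6.65119462e-04  7.32070708e-01  6.81227728e-01 -9.04550242e-04] 58.636760115623474 [-0.38  0.55  0.55  1.83 -0.37  0.86  0.28]
fence far [[353. 262.]]
fence far [[350. 371.]]
hand [[192. 311.]]
hand [[197. 357.]]
hand [[206. 311.]]
```

View pics/w4.png

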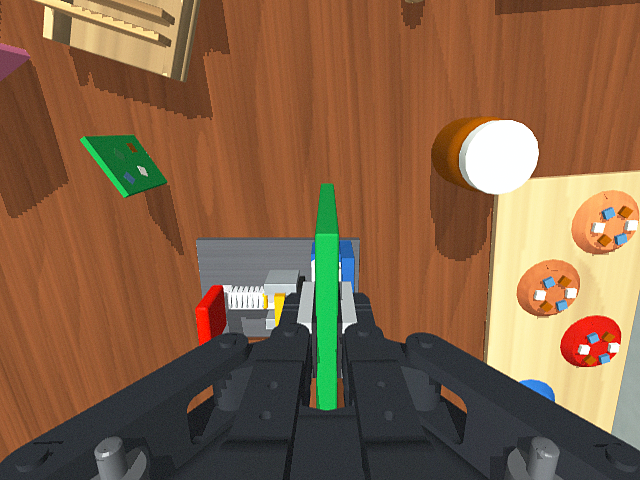

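```bash
python3 - <<'E'
from h import *
I=cv2.imread("pics/w4.png")[230:350,185:365]; cv2.imwrite("pics/w4c.png",cv2.resize(I,None,fx=4.4,fy=4.4,interpolation=cv2.INTER_CUBIC))
E
```

```text
(no output)
```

View pics/w4c.png

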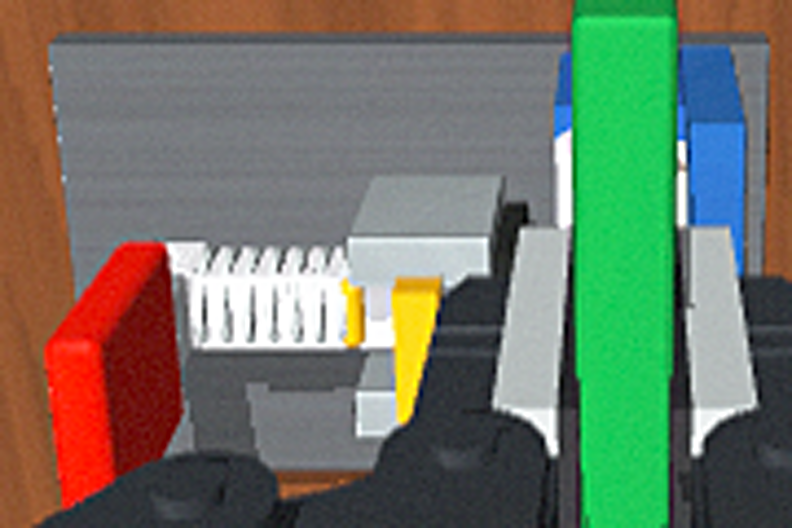

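```bash
python3 - <<'E'
from h import *
from scipy.optimize import least_squares
p=pickle.load(open("w4.pkl","rb"))
g=lambda u,v:(185+u/4.4,230+v/4.4)
obs=[((745,120),(.0225,.065)),((48,345),(-.116,.092)),((103,345),(-.104,.092)),((348,237),(-.064,.048)),((490,237),(-.032,.048))]
a=np.radians(-4.3);X=np.array([np.cos(a),np.sin(a)]);Y=np.array([-X[1],X[0]])
for (uv,(x,z)) in obs:
    w=ray(p,g(*uv),z)[:2]; print(uv,np.round(w,4),"slot on-axis est",np.round((w-x*X)@X,4),"y off",np.round(w@Y-np.array([.632,-.139])@Y,4))
for u,v in((50,37),(768,37)):
  for z in(.006,.01): print("base",z,ray(p,g(u,v),z)[:2])
print("ref along X",np.array([.632,-.139])@X)
# tile in tool: top face corners, z = TCP+.019
for uv in((316.5,233.5),(338.5,233.5),(316.5,409),(337,409)): 
    s=ray(p,uv,.2341+.020)[:2]-np.array([.63872,-.0405]); print("tile rel",np.round([s@X,s@Y],4))
b=ray(p,(322,184),.2341-.09)[:2]-np.array([.63872,-.0405]);print("bottom near-left",b@X,b@Y)
b=ray(p,(334,184),.2341-.09)[:2]-np.array([.63872,-.0405]);print("bottom near-right",b@X,b@Y)
E
```

```text
(745, 120) [ 0.6602 -0.0786] slot on-axis est 0.6417 y off 0.0623
(48, 345) [ 0.5221 -0.1053] slot on-axis est 0.6446 y off 0.0254
(103, 345) [ 0.5327 -0.106 ] slot on-axis est 0.6432 y off 0.0254
(348, 237) [ 0.5728 -0.1063] slot on-axis est 0.6432 y off 0.0282
(490, 237) [ 0.6039 -0.1085] slot on-axis est 0.6424 y off 0.0283
base 0.006 [ 0.49843881 -0.06806776]
base 0.01 [ 0.50006986 -0.0669296 ]
base 0.006 [ 0.66994513 -0.08012106]
base 0.01 [ 0.66965169 -0.07884765]
ref along X 0.6406430474167326
tile rel [-0.0037  0.0418]
tile rel [0.0033 0.0418]
tile rel [-0.004  -0.0268]
tile rel [ 0.0037 -0.0267]
bottom near-left -0.0035284104447222304 0.04093622758327862
bottom near-right 0.0038694359181269226 0.04097004799649963
```

Request:
jog_arm --pt "-10 0.5 0 0 0 0" --pt "-20 0.5 0 0 0 0" --pt "-25 0.5 0 0 0 0" --pt "-22 0.5 0 0 0 0" --pt "-14 0.4 0 0 0 0" --pt "-6 0 10 0 0 0" --pt "0 0 20 0 0 0" --pt "0 0 20 0 0 0" --pt "0 0 15 0 0 0" --pt "0 0 10 0 0 0" --pt "0 0 4 0 0 0" --pt "0 0 0 0 0 0" --pt "0 0 0 0 0 0"

```text
time_s: 8.28
position: [0.6351, -0.1374, 0.1566]
eef_rot: [0.0, 0.733, 0.681, 0.0]
contact_force: [-0.5, -0.5, -1.6]
grip_width: 0.084
gripper_force: 58.6
```

```bash
python3 - <<'E'
from rig import robot, viewer
from h import *
s=robot.state(); P=s["position"]; a=np.radians(-4.05);X=np.array([np.cos(a),np.sin(a)]);Y=np.array([-X[1],X[0]])
print(P,"goal errors x',y'",.6424-P[:2]@X,-.092-P[:2]@Y,s["eef_rot"],s["contact_force"])
W=viewer.capture("wrist"); S=viewer.capture("side"); pickle.dump(wristpose(W,s),open("w5.pkl","wb"))
f=lambda p:p["img"][:,:,::-1]
cv2.imwrite("pics/c5.png",np.hstack([cv2.resize(f(W)[160:460,180:480],(400,400)),cv2.resize(f(S)[195:335,270:410],(400,400),interpolation=cv2.INTER_CUBIC)]))
E
```

```text
[ 0.63506884 -0.13742616  0.15656492] goal errors x',y' -0.0007889422371145649 0.00022998268515669884 [2.24674219e-04 7.32613170e-01 6.80645166e-01 2.25582103e-04] [-0.52218093 -0.47361077 -1.60706465]
```

View pics/c5.png

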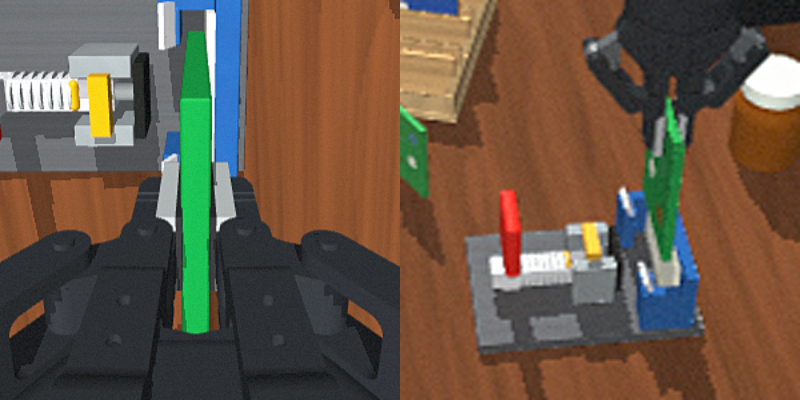

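Left (wrist): the tile's lower end (crop 188–205) sits midway between the front guide (right edge ~177) and the board (left edge ~215). The side view agrees. Lowering.

Request:
jog_arm --pt "0 -0.4 6 0 0 0" --pt "0 0 8 0 0 0" --pt "0 0 8 0 0 0" --pt "0 0 8 0 0 0" --pt "0 0 0 0 0 0"

```text
time_s: 8.8
position: [0.6328, -0.1368, 0.124]
eef_rot: [-0.002, 0.733, 0.681, -0.001]
contact_force: [0.2, -0.4, -2.1]
grip_width: 0.087
gripper_force: 59.4
```

Request:
jog_arm --pt "0 0 6 0 0 0" --pt "0 0 6 0 0 0" --pt "0 0 5 0 0 0" --pt "0 0 4 0 0 0" --pt "0 0 2 0 0 0" --pt "0 0 0 0 0 0" --pt "0 0 0 0 0 0"

```text
time_s: 9.38
position: [0.6343, -0.1376, 0.1033]
eef_rot: [0.0, 0.733, 0.68, -0.0]
contact_force: [-0.3, 0.3, -2.1]
grip_width: 0.084
gripper_force: 59.5
```

No contact; ~2 mm to go.

Request:
jog_arm --pt "0 0 1 0 0 0" --pt "0 0 1 0 0 0" --pt "0 0 0.5 0 0 0" --pt "0 0 0 0 0 0"

```text
time_s: 9.72
position: [0.6345, -0.1376, 0.1012]
eef_rot: [0.0, 0.733, 0.68, 0.0]
contact_force: [0.2, -0.6, 0.4]
grip_width: 0.084
gripper_force: 59.8
```

Request:
jog_arm --jaw 35 --pt "0 0 0 0 0 0" --pt "0 0 0 0 0 0" --pt "0 0 0 0 0 0" --pt "0 0 0 0 0 0" --pt "0 0 0 0 0 0" --pt "0 0 0 0 0 0"

```text
time_s: 10.22
position: [0.6343, -0.1376, 0.1009]
eef_rot: [0.0, 0.733, 0.68, 0.0]
contact_force: [-0.7, -0.2, 0.1]
grip_width: 0.412
gripper_force: 0.0
```

Request:
jog_arm --pt "0 0 -5 0 0 0" --pt "0 0 -10 0 0 0" --pt "0 0 -20 0 0 0" --pt "0 0 -25 0 0 0" --pt "0 0 -20 0 0 0" --pt "0 0 -10 0 0 0" --pt "0 0 0 0 0 0"

```text
time_s: 10.8
position: [0.6361, -0.1383, 0.1942]
eef_rot: [0.002, 0.733, 0.68, 0.002]
contact_force: [-0.2, -1.0, -0.5]
grip_width: 0.409
gripper_force: 0.0
```

```bash
python3 - <<'E'
from rig import robot, viewer
from h import *
s=robot.state(); print(s["position"],s["eef_rot"],s["contact_force"],s["grip_width"])
W=viewer.capture("wrist"); S=viewer.capture("side"); pickle.dump(wristpose(W,s),open("w6.pkl","wb"))
f=lambda p:p["img"][:,:,::-1]
cv2.imwrite("pics/c6.png",np.hstack([cv2.resize(f(W)[160:460,180:480],(400,400)),cv2.resize(f(S)[195:335,270:410],(400,400),interpolation=cv2.INTER_CUBIC)]))
E
```

```text
[ 0.63607046 -0.13829318  0.19417469] [0.00243354 0.73279896 0.68043843 0.00181941] [-0.15201133 -1.02308424 -0.46449694] 0.40930544848591505
```

View pics/c6.png

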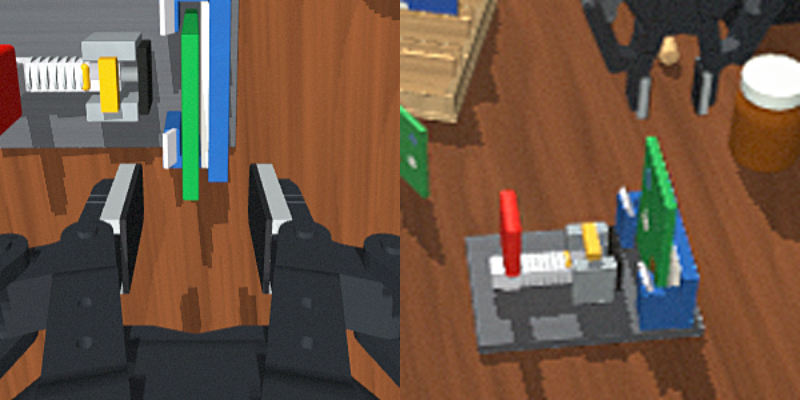

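The tile stands upright in the slot next to the board, released. Next: shut the fingers, go behind the handle, turn 90° so the finger sides push.

Request:
jog_arm --jaw 0 --pt "2 -15 0 0 0 0" --pt "0 -25 0 0 0 0" --pt "0 -30 0 0 0 0" --pt "0 -30 0 0 0 0" --pt "0 -30 0 0 0 0" --pt "0 -20 0 0 0 0" --pt "0 -12 0 0 0 0" --pt "0 0 0 0 0 -0.12" --pt "0 0 0 0 0 -0.12" --pt "0 0 0 0 0 -0.12" --pt "0 0 0 0 0 -0.12" --pt "0 0 0 0 0 -0.12" --pt "0 0 0 0 0 -0.12" --pt "0 0 0 0 0 -0.12" --pt "0 0 0 0 0 -0.12" --pt "0 0 0 0 0 -0.12" --pt "0 0 0 0 0 -0.12" --pt "0 0 0 0 0 -0.12" --pt "0 0 0 0 0 -0.12" --pt "0 0 0 0 0 -0.12"

```text
time_s: 12.57
position: [0.4732, -0.1234, 0.1901]
eef_rot: [-0.0, 0.039, 0.999, 0.0]
contact_force: [0.7, -0.7, -0.2]
grip_width: -0.002
gripper_force: 0.0
```

Request:
jog_arm --pt "0 0 0 0 0 -0.014" --pt "0 0 0 0 0 0" --pt "0 0 0 0 0 0"

```text
time_s: 12.82
position: [0.4729, -0.1236, 0.1904]
eef_rot: [-0.0, 0.037, 0.999, 0.0]
contact_force: [-0.2, -0.2, 0.6]
grip_width: 0.001
gripper_force: 0.0
```

```bash
python3 - <<'E'
from rig import robot, viewer
from h import *
s=robot.state(); P=s["position"]; a=np.radians(-4.05);X=np.array([np.cos(a),np.sin(a)]);Y=np.array([-X[1],X[0]])
print(P,s["eef_rot"],"xy in press",P[:2]@X-.6424,P[:2]@Y+.0905,s["contact_force"],s["grip_width"],np.round(s["q"],2))
W=wristpose(viewer.capture("wrist"),s); cv2.imwrite("pics/w7.png",W["img"][:,:,::-1])
h=cv2.cvtColor(W["img"],cv2.COLOR_RGB2HSV); m=(((h[...,0]<5)|(h[...,0]>175))&(h[...,1]>200)&(h[...,2]>100)).astype("uint8")
n,l,st,c=cv2.connectedComponentsWithStats(m); print(st[1:][st[1:,4]>60])
c0=.6424*X-.0905*Y
print(np.round(proj(W,[[*(c0+x*X+y*Y),.092] for x in(-.116,-.104) for y in(.023,-.023)])))
E
```

```text
[ 0.47293163 -0.12355651  0.19039291] [-2.45491880e-04  3.66392486e-02  9.99328524e-01  8.54594949e-05] xy in press -0.16192295571935367 0.0006537668890494314 [-0.17596745 -0.2357376   0.55581131] 0.0011962633089977687 [ 0.09  0.38  0.09  2.18 -0.06  0.58  1.72]
[[295 277  59  20 471]]
[[357. 304.]
 [292. 304.]
 [357. 319.]
 [293. 319.]]
```

View pics/w7.png

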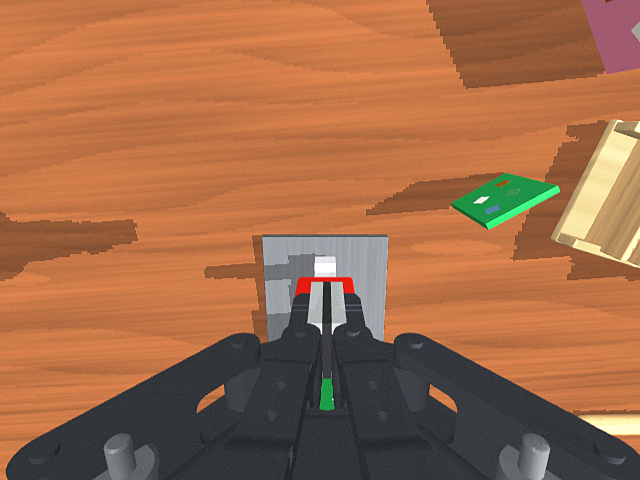

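The handle (295–354, row 277) is centred ahead of the closed fingers. Descending and moving up to contact.

Request:
jog_arm --pt "0 0 20 0 0 0" --pt "0 0 25 0 0 0" --pt "0 0 25 0 0 0" --pt "0 0 25 0 0 0" --pt "0 0 15 0 0 0" --pt "0 0 10 0 0 0" --pt "0 0 2 0 0 0" --pt "-6 0 0 0 0 0" --pt "-8 0 0 0 0 0" --pt "-8 0 0 0 0 0" --pt "-5 0 0 0 0 0" --pt "0 0 0 0 0 0" --pt "0 0 0 0 0 0"

```text
time_s: 13.95
position: [0.5007, -0.1255, 0.0694]
eef_rot: [0.001, 0.035, 0.999, -0.0]
contact_force: [-0.5, -0.1, -0.0]
grip_width: -0.002
gripper_force: 0.0
```

Request:
jog_arm --pt "-3 0 0 0 0 0" --pt "-3 0 0 0 0 0" --pt "-3 0 0 0 0 0" --pt "-3 0 0 0 0 0" --pt "0 0 0 0 0 0"

```text
time_s: 14.37
position: [0.5096, -0.1262, 0.0685]
eef_rot: [-0.002, 0.036, 0.999, 0.0]
contact_force: [-4.4, 0.1, 2.9]
grip_width: 0.003
gripper_force: 2.3
```

Request:
jog_arm --pt "-3 0 0 0 0 0" --pt "-3 0 0 0 0 0" --pt "-3 0 0 0 0 0" --pt "0 0 0 0 0 0"

```text
time_s: 14.7
position: [0.5181, -0.1268, 0.0684]
eef_rot: [-0.003, 0.036, 0.999, 0.0]
contact_force: [-5.8, -0.3, 3.2]
grip_width: -0.003
gripper_force: 2.9
```

Request:
jog_arm --pt "-3 0 0 0 0 0" --pt "-3 0 0 0 0 0" --pt "0 0 0 0 0 0" --pt "0 0 0 0 0 0"

```text
time_s: 15.03
position: [0.5216, -0.127, 0.0682]
eef_rot: [-0.005, 0.036, 0.999, 0.001]
contact_force: [-8.4, 0.9, 6.1]
grip_width: 0.0
gripper_force: 4.1
```

Request:
jog_arm --pt "-3 0 0 0 0 0" --pt "-3 0 0 0 0 0" --pt "0 0 0 0 0 0" --pt "0 0 0 0 0 0"

```text
time_s: 15.37
position: [0.527, -0.1274, 0.0679]
eef_rot: [-0.005, 0.036, 0.999, 0.001]
contact_force: [-7.4, 0.1, 3.2]
grip_width: -0.0
gripper_force: 3.9
```

Force eased from 8.4 to 7.4 N, so the click has passed and travel is ≈19 mm. About 12 mm more.

Request:
jog_arm --pt "-2 0 0 0 0 0" --pt "-2 0 0 0 0 0" --pt "-2 0 0 0 0 0" --pt "0 0 0 0 0 0" --pt "0 0 0 0 0 0"

```text
time_s: 15.78
position: [0.5322, -0.1277, 0.0678]
eef_rot: [-0.006, 0.036, 0.999, 0.001]
contact_force: [-9.9, 0.6, 5.4]
grip_width: 0.004
gripper_force: 4.9
```

Request:
jog_arm --pt "-2 0 0 0 0 0" --pt "-2 0 0 0 0 0" --pt "-2 0 0 0 0 0" --pt "0 0 0 0 0 0" --pt "0 0 0 0 0 0"

```text
time_s: 16.2
position: [0.5362, -0.128, 0.0679]
eef_rot: [-0.008, 0.036, 0.999, 0.001]
contact_force: [-12.0, 0.4, 8.8]
grip_width: -0.002
gripper_force: 6.4
```

Request:
jog_arm --pt "-2 0 0 0 0 0" --pt "-2 0 0 0 0 0" --pt "0 0 0 0 0 0" --pt "0 0 0 0 0 0" --pt "0 0 0 0 0 0" --pt "0 0 0 0 0 0"

```text
time_s: 16.7
position: [0.5387, -0.1282, 0.0678]
eef_rot: [-0.01, 0.036, 0.999, 0.001]
contact_force: [-14.2, 2.1, 12.3]
grip_width: 0.001
gripper_force: 7.3
```

```bash
python3 - <<'E'
from rig import robot, viewer
from h import *
S=viewer.capture("side"); T=viewer.capture("top"); s=robot.state(); print(s["position"],s["contact_force"],s["time_s"])
f=lambda p:p["img"][:,:,::-1]
cv2.imwrite("pics/c8.png",np.hstack([cv2.resize(f(T)[200:290,320:410],(400,400),interpolation=cv2.INTER_CUBIC),cv2.resize(f(S)[205:335,270:400],(400,400),interpolation=cv2.INTER_CUBIC)]))
E
```

```text
[ 0.53869338 -0.12819288  0.06779824] [-14.42159344   1.28269621  11.92904499] 16.8
```

View pics/c8.png

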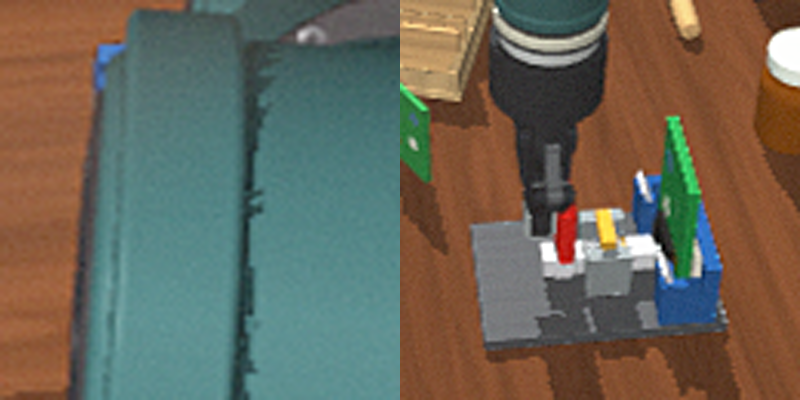

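The side view shows the handle pushed in, the shoe against the upright tile and the tile on the board. At 14.3 N, travel is ≈30.5 mm. Handing in.

```bash
python3 -c "
from rig import robot
print(robot.sign_off())"
```

```text
the job is handed in; nothing more can be done
None
```

The green tile stands fully down in the press slot, and I handed the job in at about 17 s with the arm holding the presser past its click, at about 30.5 mm of travel (estimated from the push force) and 14 N; the sign-off returned no verdict.

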